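Dial the wine portion on a measured-pour dispenser and load it

ROBOT

A 7-joint arm with a two-finger parallel gripper is mounted at the origin on the work surface. World frame = base frame: x ahead of the robot, y to its left, z up, the work surface at z = 0. Lengths are in m, angles in rad, forces in N, time in s.
With the tool pointing down it reaches from about 0.425 to 0.925 m from the base axis. Payload 6.8 kg.
Tool frame: the origin (TCP) lies at the very end of the fingers, on their centre line; the grasp point (between the pads) lies 19 mm behind it (tcp_to_grasp is the distance from the TCP to the grasp point, in m); z points along the fingers, y is the direction in which the jaws open and shut (so a half turn about z gives the same grasp; the last joint's range is limited). The gripper opens to 85 mm and grips with 20 to 120 N. Pads are 22 mm wide; open, the fingers measure 114 mm over their backs; the gripper's body (76 mm by 85 mm) begins 54 mm behind the grasp point. The pads swing forward as they close: fully open they stand 13 mm farther back than shut.
Start: joints at [-1.363, 0.477, 0.022, 1.555, -0.011, 1.109, -0.083], TCP at [0.21, 0.642, 0.231] pointing down, gripper open.
Joint ranges: [-2.96, 2.96], [-0.34, 2.1], [-1.41, 1.46], [0.24, 2.44], [-1.37, 4.51], [0.17, 1.92], [-2.96, 2.96]. Speed limits (rad/s): [2.39, 2.39, 3.14, 3.14, 3.14, 3.14, 3.14].

INTERFACE

Orientations are given as a unit quaternion [w, x, y, z].
In Python, from station import * gives the robot as it stands.
- The arm moves only by the tool apply_moves, never from a script. Its argument "increments" is one flat list of numbers, 5 for each row, row after row: the finger opening in mm, from 0 to 85.4, then the shift along the tool's x, y, z in mm, then the turn about the tool's z in degrees. In form: [claw, tx, ty, tz, roll, claw, tx, ty, tz, roll, ...]. A call has 1 to 12 rows; each row shifts and turns the pose as measured when the row begins, along the tool's axes as they then stand; what a row does not reach is not made up. A row lasts 1/8 s, in which the tool goes at most 62.5 mm and 10.7 degrees, less where a joint would pass 70% of its speed; a pose out of reach is approached as far as the arm can. A call with a gripper value outside its range is refused whole. The fingers move at their own pace and stop on an object; "squeeze" is the grip in N (left out, the last holds). Time passes only in rows, so rows that do not move let the fingers close. It gives the time, the measured TCP pose, the force and the opening at its end, in the units of the state.
- get_obs(): the state, without advancing time (a new reading comes with each control period).
- read_camera(name): name is "scene" or "top" or "wrist"; returns (picture, depth): 480x640x3 uint8, blue, green, red; 480x640 float32, m along the optical axis (not along the pixel's ray), 0 where there is no reading.
- get_calibration(name): a dict with "mtx" (3x3 intrinsics, pixels), "camera_from_world" (4x4, takes a point from world to camera coordinates); the wrist camera has in their place "T_tool_cam" (4x4, takes a point from camera to tool coordinates, whose origin is the TCP and whose axes are the flange's). Camera axes: x right, y down, z forward; pixel columns grow to the right and rows downward; lengths in m; the calibration is good to about 2 mm. A picture is of the moment at which its call begins: read the wrist's pose just before it. get_calibration takes no time and is no camera call.
- hand_in(): hands the job in, once; it reports no verdict.
Trained networks look in the newest picture that a camera, given by its name, has taken for a name from the list of things; names that differ only in an ending like _2 or _b are one class to them, and where a whole thing is asked for, a point or a joint stands for the part that bears it (a point fixed in the world has none). Each returns a list of dicts, best first, with "p" (0 to 1); they miss things now and then, are a little off and sometimes report something else, mostly with a low value. They report only what shows in the picture. A call takes as long as a camera call.
- outline_of(camera, thing): "pixels" (480x640 bool, what is visible of it) and "extent" ([centre column, centre row, width, height] in pixels, round what is visible of it).
The state is a dict: "t": time; "q": joint angles; "joint_vel": joint speeds; "joint_torque": joint torques, N m; "eef_pos": TCP position; "tool_rot": TCP orientation; "contact_force": force on the tool from outside, world axes, zero at the start; "torque": the same for the moment, N m; "gripper_width": opening from 0.0 (shut) to 1.0 (fully open).
Only numpy, scipy, OpenCV 4.12 (cv2) and the standard library are available. Lean on these libraries where they do the work, as an engineer would, in place of code of your own. Each camera call takes 0.05 s, during which the arm holds its last target.

TASK

Change the dispenser's portion to 175 ml: bring the three thumbwheels to 1, 7, 5 from left to right as seen from the robot, each settled in its click, by stroking the rim of each wheel with a light fingertip (they are delicate: do not lean on or pinch them). When the number is right, and not before, press the round load key all the way down and let go, and leave the glass, the stopper and everything else on the counter where they are.

Things in the scene. Friction and masses are not known exactly. Their poses are not given: they have to be found in the camera images.
- dispenser: Steel measured-pour dispenser, fixed. Origin on the counter; x away from the robot, y left, z up. Console x +-85, y -135 to 100 mm, flat top 78 mm high; black bezel (80 mm high) round three thumbwheels at x = 0, y = 46, 6, -34 mm; load key at x = -12, y = -98 mm, at the right. At the left a drip tray (y 100 to 260, 18 mm high) with a spout tower 203 mm tall at x = 58, y = 215 mm.
- wheel_hundreds_slot (a point): Slot of the left wheel (hundreds, wanted 1). Origin: middle of the slot at bezel level, 80 mm above the counter; x = away from the robot, y = left, z up. The rim's top is straight above by 2.5 to 11.5 mm: this differs from machine to machine (equal for its three wheels), is not reported and must be felt. Its numeral shows in a window 15.5 mm to the left. The bank sits on a rubber gasket and gives about 1 mm per 9 N; a push or squeeze above 15 N damages it.
- wheel_tens_slot (a point): Slot of the middle wheel (tens, wanted 7). Origin: middle of the slot at bezel level, 80 mm above the counter; x = away from the robot, y = left, z up. The rim's top is straight above by 2.5 to 11.5 mm: this differs from machine to machine (equal for its three wheels), is not reported and must be felt. Its numeral shows in a window 15.5 mm to the left. 
- wheel_units_slot (a point): Slot of the right wheel (units, wanted 5). Origin: middle of the slot at bezel level, 80 mm above the counter; x = away from the robot, y = left, z up. The rim's top is straight above by 2.5 to 11.5 mm: this differs from machine to machine (equal for its three wheels), is not reported and must be felt. Its numeral shows in a window 15.5 mm to the left. 
- wheel_hundreds (a joint): Left thumbwheel: grey, knurled, 56 mm across, 14 mm wide, on edge, axle level along the dispenser's y; only the top of the rim stands out. Value = 0.6283 rad x the digit shown, 0 to 9, stops at both ends (no wrap-round). Rim top pushed away from the robot (dispenser +x): digit rises; towards the robot: it falls. One digit = 17.6 mm of rim travel.
- wheel_tens (a joint): Middle thumbwheel; shape, value and direction as wheel_hundreds. A sprung ball draws each wheel into the nearest click; getting over the hump between two clicks takes about 1.7 N along the rim, so a fingertip pressing down with some 4 to 9 N, the tip flat on the rim, carries the rim along by friction; pressed less it slips.
- wheel_units (a joint): Right thumbwheel; shape, value, direction and clicks as the other two. The wheels are 40 mm apart. The bank sits on a rubber gasket and gives about 1 mm per 9 N; a push or squeeze above 15 N damages it.
- load_key (a joint): Round steel push key, 26 mm across, in a black collar 42 mm across and 12 mm high, at the right end of the console. Joint value: how far it is pressed, 0 to 0.006 m; it springs back by itself and needs 5 N to be fully down.
- load_key_top (a point): Middle of the key's top face, 22 mm above the console's top (100 mm above the counter) when not pressed; the key moves straight down.
- shot_glass: Bystander: shot glass 48 mm across, 60 mm tall, upright on the drip tray; origin at its foot.
- stopper: Bystander: cork bottle stopper 28 mm across, 28 mm tall, on the console behind the left wheel; origin at its foot.
- jigger: Bystander: steel jigger 44 mm across at the rim, 75 mm tall, on the counter right of the console; origin at its foot.
- bar_spoon: Bystander: bar spoon 235 mm long, 8 mm high, lying across in front of the dispenser; origin on the counter under it.
- shaker_tin: Bystander: steel shaker tin 88 mm across, 150 mm tall; origin at its foot.
- tumbler: Bystander: glass tumbler 76 mm across, 95 mm tall; origin at its foot.
- bitters: Bystander: small amber bottle 52 mm across, 125 mm tall, standing behind the right end of the console; origin at its foot.

How it is judged:
By the outcome, as a careful person would: the job done as asked, in the order asked, and still so for the second after the job is handed in, with the robot touching nothing.
It also fails if it takes over 67 s, if anything falls off the work surface, if the arm or the gripper's body presses on something with over 40 N, if the wrist force passes 120 N, or if a joint passes its speed limit or range.

## Working session

There is one attempt and no reset: what is moved stays moved. The work goes in short steps, Python scripts to look and compute and a tool call to move; the robot and the scene stay as the last step left them, time stands still between calls to the robot, and variables do not carry over. Pictures are saved under pics/ and viewed, and the job is handed in when it is done.

Besides the shell and the picture viewer there is one more tool, called by a JSON object that holds its "api" and its "payload", one argument or row to a line. apply_moves: Moves the arm, as the interface text tells. Its arguments: {"type":"object","properties":{"increments":{"type":"array"},"squeeze":{"type":"number"}},"required":["increments"]}

```bash
mkdir -p pics; ls; python3 - <<'E'
from station import *
import cv2, numpy as np
o=get_obs(); print({k:np.round(v,3).tolist() for k,v in o.items()})
for n in ["scene","top","wrist"]:
    p,d=read_camera(n); cv2.imwrite(f"pics/{n}0.png",p); np.save(f"pics/{n}0.npy",d)
    c=get_calibration(n); print(n,{k:np.round(v,4).tolist() for k,v in c.items()})
E
```

```text
pics
{'t': 0.0, 'q': [-1.363, 0.478, 0.022, 1.556, -0.011, 1.109, -0.083], 'joint_vel': [0.002, -0.001, -0.001, 0.0, 0.0, 0.001, -0.0], 'joint_torque': [-0.0, -59.645, 1.608, -28.12, 0.012, 0.01, 0.0], 'eef_pos': [0.209, 0.641, 0.23], 'tool_rot': [-0.0, 0.157, 0.988, -0.001], 'contact_force': [-0.631, -0.36, 0.567], 'torque': [-0.001, 0.011, -0.02], 'gripper_width': 1.005}
scene {'mtx': [[447.9097, 0.0, 315.886], [0.0, 447.9097, 237.256], [0.0, 0.0, 1.0]], 'camera_from_world': [[-0.139, 0.9902, 0.0094, 0.1159], [0.7468, 0.1111, -0.6557, -0.3636], [-0.6503, -0.0842, -0.755, 1.2221], [0.0, 0.0, 0.0, 1.0]]}
top {'mtx': [[529.9256, 0.0, 310.3408], [0.0, 529.9256, 238.6344], [0.0, 0.0, 1.0]], 'camera_from_world': [[0.0007, -1.0, -0.0045, -0.0652], [-0.9921, -0.0002, -0.1255, 0.5497], [0.1255, 0.0046, -0.9921, 1.0125], [0.0, 0.0, 0.0, 1.0]]}
wrist {'mtx': [[389.4278, 0.0, 318.2994], [0.0, 389.4278, 234.5389], [0.0, 0.0, 1.0]], 'T_tool_cam': [[-0.0006, -0.9545, -0.2983, 0.0757], [1.0, -0.0006, -0.0, -0.0007], [-0.0001, -0.2983, 0.9545, -0.144], [0.0, 0.0, 0.0, 1.0]]}
```

View pics/scene0.png

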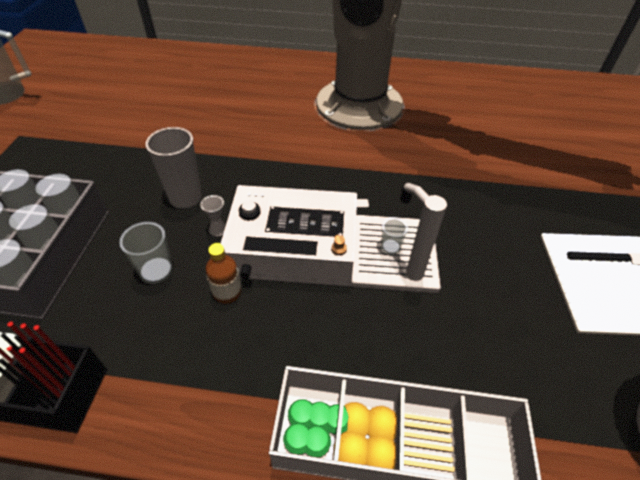

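View pics/top0.png

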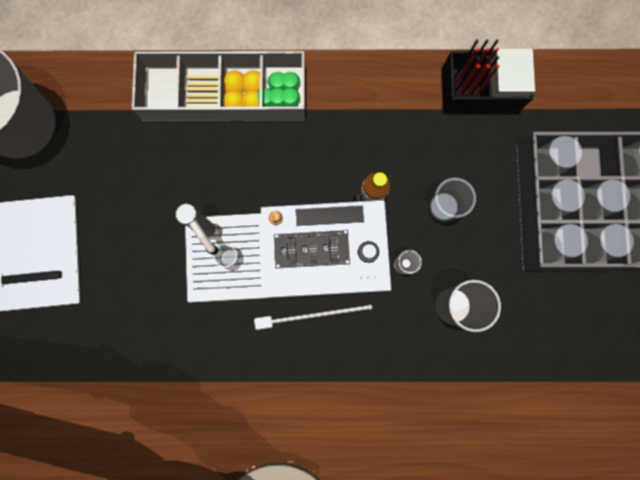

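View pics/wrist0.png

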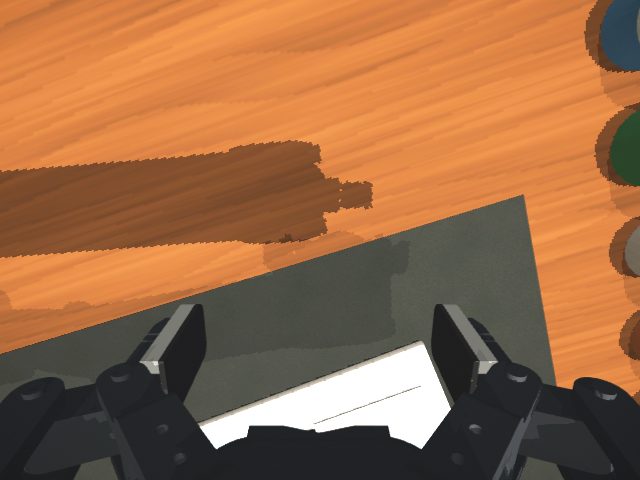

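The overhead view shows the console around pixels (260-390, 203-295), the bezel around (312, 248) and the key at (369, 251). The tray and glass are on the left, and the spoon lies in front. Next I'll measure the console pose.

```bash
cat > h.py <<'E'
import cv2, numpy as np
from station import *
def cloud(n,d):
    c=get_calibration(n); K=c["mtx"]; T=np.array(c["camera_from_world"])
    v,u=np.mgrid[0:480,0:640]
    P=np.stack([(u-K[0][2])/K[0][0]*d,(v-K[1][2])/K[1][1]*d,d],-1)
    return (P-T[:3,3])@T[:3,:3]
def project(n,X):
    c=get_calibration(n);K=np.array(c["mtx"]);T=np.array(c["camera_from_world"])
    p=(np.atleast_2d(X)@T[:3,:3].T+T[:3,3])@K.T
    return p[:,:2]/p[:,2:]
def pix_to_plane(n,uv,z):
    c=get_calibration(n);K=np.array(c["mtx"]);T=np.array(c["camera_from_world"])
    R=T[:3,:3];o=-R.T@T[:3,3]
    r=np.c_[np.atleast_2d(uv),np.ones(len(np.atleast_2d(uv)))]@np.linalg.inv(K).T@R
    s=(z-o[2])/r[:,2]
    return o+r*s[:,None]
E
python3 - <<'E'
from h import *
p=cv2.imread("pics/top0.png"); d=np.load("pics/top0.npy"); P=cloud("top",d)
m=(d>0)&(P[...,2]>.068)&(P[...,2]<.09)
m[:, :255]=0; m[:,395:]=0; m[:195]=0;m[300:]=0
print(np.median(P[m][:,2]))
r=cv2.minAreaRect(P[m][:,:2].astype(np.float32)); print("console",r, cv2.boxPoints(r))
for th in ["dispenser","wheel_hundreds","load_key","stopper","shot_glass"]:
    for o in outline_of("top",th)[:3]:
        mm=o["pixels"]; print(th,round(o["p"],2),np.round(o["extent"],1),np.median(P[mm&(d>0)],axis=0).round(4))
crop=p[190:310,170:430]; cv2.imwrite("pics/crop.png",cv2.resize(crop,None,fx=3,fy=3,interpolation=cv2.INTER_CUBIC))
E
```

```text
0.0776815481310333
console ((0.5336883068084717, -0.09401904791593552), (0.1837354302406311, 0.23890161514282227), 3.3198962211608887) [[ 0.43505728  0.01991117]
 [ 0.44889224 -0.2185895 ]
 [ 0.63231933 -0.20794927]
 [ 0.6184844   0.0305514 ]]
dispenser 0.92 [285.1 250.2 215.9 106.1] [ 0.5204 -0.0301  0.0765]
wheel_hundreds 0.71 [289.5 248.7  19.4  25.7] [ 0.523  -0.0284  0.0778]
load_key 0.67 [367.6 255.7  12.   10.2] [ 0.5187 -0.1735  0.0988]
load_key 0.32 [375.9 188.6  33.8  28.2] [ 0.6397 -0.187   0.0859]
stopper 0.65 [275.1 219.7  16.5  10.4] [5.817e-01 1.000e-04 9.600e-02]
shot_glass 0.63 [224.4 255.4  26.9  23.1] [0.514  0.1008 0.0457]
```

View pics/crop.png

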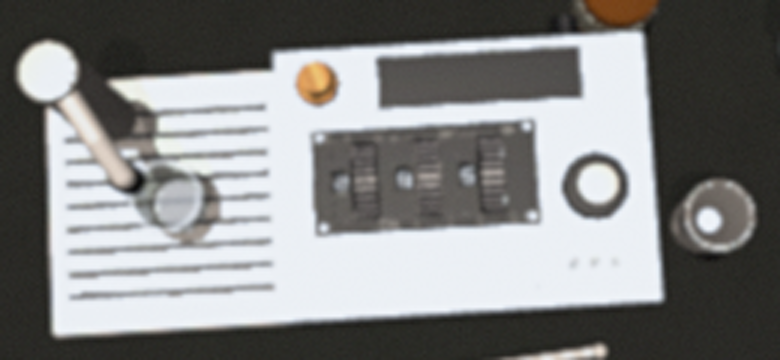

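```bash
python3 - <<'E'
from h import *
p=cv2.imread("pics/top0.png"); g=cv2.cvtColor(p,cv2.COLOR_BGR2GRAY)
for (r0,r1,c0,c1,z,name) in [(225,275,265,352,.080,"bezel"),(236,266,355,382,.090,"collar")]:
    s=(g[r0:r1,c0:c1]<120).astype(np.uint8)
    cn,_=cv2.findContours(s,cv2.RETR_EXTERNAL,cv2.CHAIN_APPROX_NONE); c=max(cn,key=cv2.contourArea)
    c=cv2.convexHull(c)
    pts=c[:,0,:]+[c0,r0]; W=pix_to_plane("top",pts,z)
    r=cv2.minAreaRect(W[:,:2].astype(np.float32)); print(name,r)
E
```

```text
bezel ((0.5251314640045166, -0.06680551171302795), (0.06266199052333832, 0.1382412165403366), 3.207512140274048)
collar ((0.5185595750808716, -0.17264485359191895), (0.03558102250099182, 0.03737488389015198), 0.01097624097019434)
```

{"api": "apply_moves", "payload": {
  "increments": [0, 0, 0, -40, 0, 0, 0, 0, 0, -7, 0, 0, 0, 0, -7, 0, 0, 0, 0, -7],
  "squeeze": 20
}}

```text
t: 0.9
eef_pos: [0.2095, 0.6415, 0.2723]
tool_rot: [0.0, -0.031, 1.0, -0.0]
contact_force: [0.3, -0.2, 0.1]
gripper_width: 0.141
```

{"api": "apply_moves", "payload": {
  "increments": [0, -19, -56, 0, 0, 0, -19, -56, 0, 0, 0, -19, -56, 0, 0, 0, -19, -56, 0, 0, 0, -19, -56, 0, 0, 0, -19, -56, 0, 0, 0, -19, -56, 0, 0, 0, -19, -56, 0, 0, 0, -19, -56, 0, 0, 0, -19, -56, 0, 0, 0, -19, -56, 0, 0, 0, -19, -56, 0, 0]
}}

```text
t: 2.4
eef_pos: [0.4873, -0.03, 0.2729]
tool_rot: [0.004, -0.036, 0.999, 0.004]
contact_force: [1.1, -0.9, 0.7]
gripper_width: -0.001
```

```bash
python3 - <<'E'
from h import *
o=get_obs(); print(np.round(o["eef_pos"],4),o["tool_rot"],o["contact_force"])
p,d=read_camera("wrist"); cv2.imwrite("pics/w1.png",p)
E
```

```text
[ 0.4873 -0.03    0.2729] [ 0.00360763 -0.03578089  0.9993459   0.00380497] [ 1.08213796 -0.87424458  0.65423559]
```

View pics/w1.png

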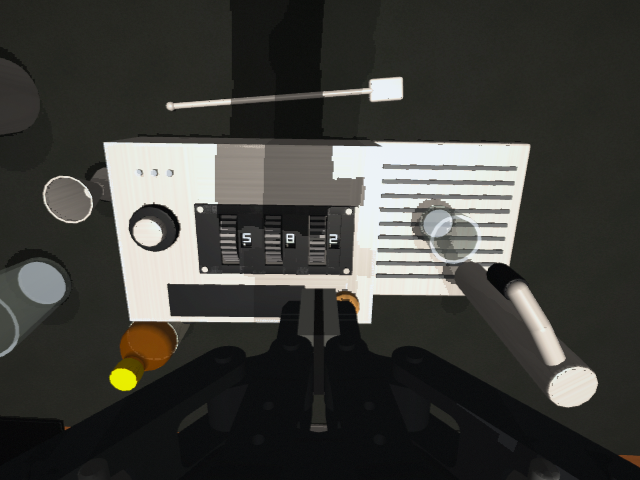

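```bash
python3 - <<'E'
import cv2
p=cv2.imread("pics/w1.png")[195:285,190:360]
p=cv2.rotate(p,cv2.ROTATE_180); cv2.imwrite("pics/w1c.png",cv2.resize(p,None,fx=4.5,fy=4.5,interpolation=cv2.INTER_CUBIC))
E
```

```text
(no output)
```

View pics/w1c.png

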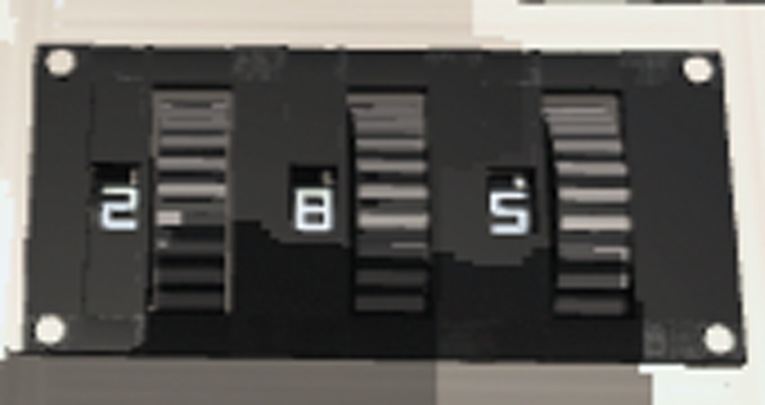

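The wheels show 2, 8, 5 from left to right, so hundreds and tens each need one click down (towards the robot) and units is already right. In the wrist view the bezel screws are at about (200,210), (350,210), (205,270) and (347,271). I'll use them to refine the position.

```bash
cat >> h.py <<'E'
from scipy.spatial.transform import Rotation as Ro
def wrist_plane(uv,z,pos,q):
    c=get_calibration("wrist");K=np.array(c["mtx"]);T=np.array(c["T_tool_cam"])
    R=Ro.from_quat([q[1],q[2],q[3],q[0]]).as_matrix()
    o=pos+R@T[:3,3]
    r=np.c_[np.atleast_2d(uv),np.ones(len(np.atleast_2d(uv)))]@np.linalg.inv(K).T@(R@T[:3,:3]).T
    return o+r*((z-o[2])/r[:,2])[:,None]
def D2W(x,y,o=(0.525,-0.0735),a=np.radians(3.3)):
    return np.array([o[0]+x*np.cos(a)-y*np.sin(a),o[1]+x*np.sin(a)+y*np.cos(a)])
E
python3 - <<'E'
from h import *
pos=np.array([ 0.4873,-0.03,0.2729]);q=[0.00360763,-0.03578089,0.9993459,0.00380497]
p=cv2.imread("pics/w1.png");g=cv2.cvtColor(p,cv2.COLOR_BGR2GRAY)
S=[]
for c in [(200,210),(350,212),(205,270),(347,271)]:
    w=g[c[1]-6:c[1]+7,c[0]-6:c[0]+7].astype(float);w=np.clip(w-120,0,None)
    v,u=np.mgrid[-6:7,-6:7]; S.append((c[0]+(u*w).sum()/w.sum(),c[1]+(v*w).sum()/w.sum()))
S=np.array(S);print(S.round(1)); W=wrist_plane(S,.081,pos,q);print(W.round(4),W.mean(0).round(4))
e=W[1]-W[0];print("yaw",np.degrees(np.arctan2(-e[0],e[1])), np.linalg.norm(e),np.linalg.norm(W[2]-W[0]))
e=W[3]-W[2];print("yaw",np.degrees(np.arctan2(-e[0],e[1])), np.linalg.norm(e))
k=wrist_plane([[147,233]],.100,pos,q);print("key",k)
slots=[(318,239),(274,239),(229,239)]
print(wrist_plane(slots,.084,pos,q).round(4))
for y in [46,6,-34]: print(D2W(0,y/1000).round(4))
print("keypred",D2W(-.012,-.098))
E
```

```text
[[199.  209.7]
 [351.6 211.9]
 [204.6 272.8]
 [347.8 273.4]]
[[ 0.5019 -0.1341  0.081 ]
 [ 0.4946  0.0007  0.081 ]
 [ 0.5623 -0.1302  0.081 ]
 [ 0.5538  0.0029  0.081 ]] [ 0.5282 -0.0652  0.081 ]
yaw 3.107669445215925 0.13507334559343476 0.06047992377348867
yaw 3.6308161098635527 0.1334005306125995
key [[ 0.52026458 -0.1730419   0.1       ]]
[[ 0.521  -0.0273  0.084 ]
 [ 0.5237 -0.0668  0.084 ]
 [ 0.5265 -0.1071  0.084 ]]
[ 0.5224 -0.0276]
[ 0.5247 -0.0675]
[ 0.527  -0.1074]
keypred [ 0.51866117 -0.17202827]
```

{"api": "apply_moves", "payload": {
  "increments": [0, -43, 0, 0, 0.8, 0, 0, 0, 55, 0, 0, 0, 0, 55, 0, 0, 0, 0, 45, 0, 0, 0, 0, 0, 0]
}}

```text
t: 3.08
eef_pos: [0.5386, -0.0384, 0.1172]
tool_rot: [0.008, -0.021, 1.0, 0.002]
contact_force: [-0.1, -0.1, 0.9]
gripper_width: -0.001
```

```bash
python3 - <<'E'
from h import *
o=get_obs(); print(o["t"],np.round(o["eef_pos"],4),np.round(o["tool_rot"],4),np.round(o["contact_force"],2))
p,d=read_camera("wrist"); cv2.imwrite("pics/w2.png",p)
p,d=read_camera("scene"); cv2.imwrite("pics/s2.png",cv2.resize(p[170:300,200:460],None,fx=3,fy=3,interpolation=2))
E
```

```text
3.075 [ 0.5386 -0.0384  0.1172] [ 0.0083 -0.0212  0.9997  0.0017] [-0.11 -0.09  0.89]
```

View pics/w2.png

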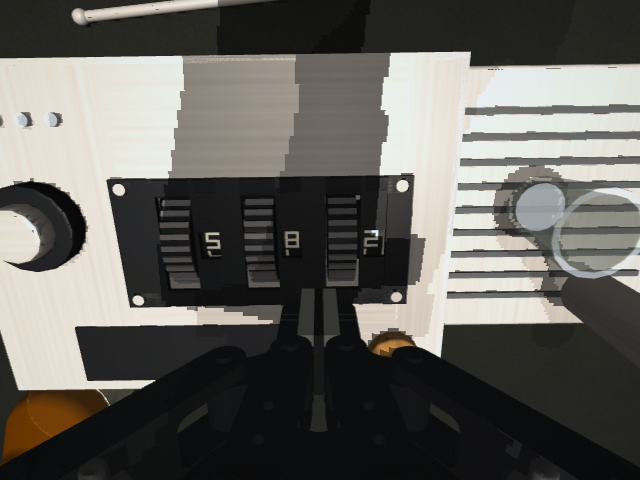

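View pics/s2.png

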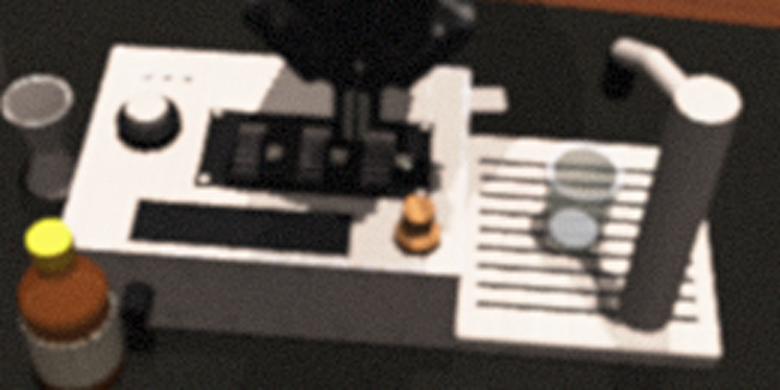

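```bash
python3 - <<'E'
from h import *
pos=np.array([ 0.5386,-0.0384,0.1172]);q=[0.0083,-0.0212,0.9997,0.0017]
print(wrist_plane([(342,240),(260,240),(177,240)],.084,pos,q).round(4))
S=[(119,189),(402,186),(138,300),(396,297)]
W=wrist_plane(S,.081,pos,q);print(W.round(4),W.mean(0).round(4))
print(wrist_plane([(18,237)],.1,pos,q).round(4))
E
```

```text
[[ 0.5208 -0.0285  0.084 ]
 [ 0.5224 -0.0677  0.084 ]
 [ 0.5241 -0.1073  0.084 ]]
[[ 0.501  -0.1335  0.081 ]
 [ 0.4942 -0.002   0.081 ]
 [ 0.5586 -0.1306  0.081 ]
 [ 0.5515  0.0012  0.081 ]] [ 0.5263 -0.0662  0.081 ]
[[ 0.5197 -0.1699  0.1   ]]
```

{"api": "apply_moves", "payload": {
  "increments": [0, 8, 11.5, 0, 0, 0, 0, 0, 0, 0, 0, 0, 0, 0, 0]
}}

```text
t: 3.55
eef_pos: [0.5356, -0.0259, 0.1257]
tool_rot: [0.016, -0.021, 1.0, 0.003]
contact_force: [0.1, -1.1, 0.5]
gripper_width: -0.003
```

{"api": "apply_moves", "payload": {
  "increments": [0, 0, 0, 0, 0, 0, 0, 0, 0, 0]
}}

```text
t: 3.8
eef_pos: [0.5361, -0.0259, 0.1265]
tool_rot: [0.017, -0.022, 1.0, 0.003]
contact_force: [0.2, 0.7, 0.2]
gripper_width: 0.003
```

{"api": "apply_moves", "payload": {
  "increments": [0, 4, 0, 8, 0, 0, 0, 0, 8, 0]
}}

```text
t: 4.05
eef_pos: [0.5326, -0.0262, 0.1098]
tool_rot: [0.017, -0.021, 1.0, 0.003]
contact_force: [-0.5, -0.4, -0.2]
gripper_width: 0.001
```

{"api": "apply_moves", "payload": {
  "increments": [0, 1.5, -0.5, 6, 0, 0, 1.5, -0.5, 7, 0, 0, 0, 0, 0, 0]
}}

```text
t: 4.42
eef_pos: [0.5289, -0.0276, 0.0942]
tool_rot: [0.016, -0.021, 1.0, 0.003]
contact_force: [-0.8, -0.5, 0.3]
gripper_width: 0.0
```

```bash
python3 - <<'E'
from h import *
for i in range(3):
    p,d=read_camera("wrist"); o=get_obs(); print(o["t"],np.round(o["eef_pos"],4),np.round(o["contact_force"],2))
cv2.imwrite("pics/w3.png",p)
E
```

```text
4.475 [ 0.5292 -0.0276  0.0946] [ 0.59 -1.01  0.18]
4.525 [ 0.5295 -0.0275  0.0949] [-0.28 -0.23  0.21]
4.575 [ 0.5298 -0.0274  0.0951] [-0.32 -0.5   0.36]
```

View pics/w3.png

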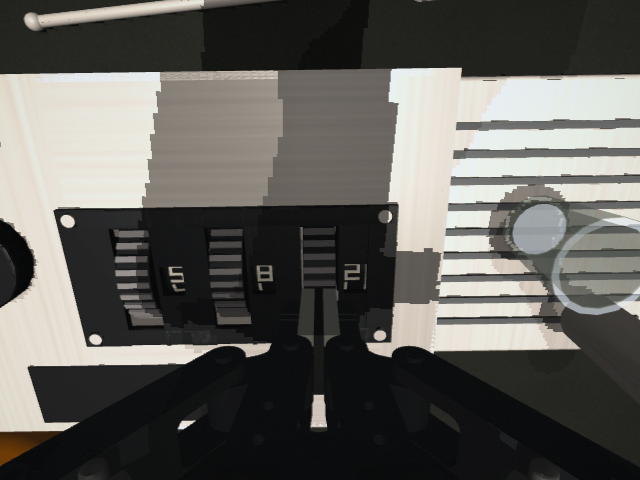

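{"api": "apply_moves", "payload": {
  "increments": [0, 0, 0, 1.2, 0, 0, 0, 0, 1.2, 0]
}}

```text
t: 4.82
eef_pos: [0.5304, -0.0274, 0.0932]
tool_rot: [0.017, -0.021, 1.0, 0.003]
contact_force: [0.0, 0.2, 0.6]
gripper_width: -0.004
```

{"api": "apply_moves", "payload": {
  "increments": [0, 0, 0, 1.2, 0, 0, 0, 0, 1.2, 0]
}}

```text
t: 5.08
eef_pos: [0.5306, -0.0273, 0.0908]
tool_rot: [0.018, -0.021, 1.0, 0.003]
contact_force: [-0.4, 0.2, -0.3]
gripper_width: -0.001
```

{"api": "apply_moves", "payload": {
  "increments": [0, 0, 0, 1, 0, 0, 0, 0, 1, 0]
}}

```text
t: 5.32
eef_pos: [0.5307, -0.0273, 0.0886]
tool_rot: [0.018, -0.021, 1.0, 0.003]
contact_force: [0.0, 0.4, 0.5]
gripper_width: 0.0
```

{"api": "apply_moves", "payload": {
  "increments": [0, 0, 0, 1, 0, 0, 0, 0, 1, 0]
}}

```text
t: 5.58
eef_pos: [0.5308, -0.0273, 0.0864]
tool_rot: [0.018, -0.021, 1.0, 0.003]
contact_force: [-0.3, -0.2, 0.8]
gripper_width: 0.004
```

{"api": "apply_moves", "payload": {
  "increments": [0, 0, 0, 1, 0]
}}

```text
t: 5.7
eef_pos: [0.5308, -0.0273, 0.0854]
tool_rot: [0.018, -0.021, 1.0, 0.003]
contact_force: [-0.0, 0.5, -0.5]
gripper_width: -0.002
```

{"api": "apply_moves", "payload": {
  "increments": [0, 0, 0, 1, 0]
}}

```text
t: 5.82
eef_pos: [0.5308, -0.0272, 0.0843]
tool_rot: [0.018, -0.021, 1.0, 0.003]
contact_force: [0.5, -0.1, 0.5]
gripper_width: -0.003
```

{"api": "apply_moves", "payload": {
  "increments": [0, 0, 0, 0.7, 0]
}}

```text
t: 5.95
eef_pos: [0.531, -0.0272, 0.0837]
tool_rot: [0.018, -0.021, 1.0, 0.003]
contact_force: [-0.8, -0.3, 4.0]
gripper_width: -0.001
```

{"api": "apply_moves", "payload": {
  "increments": [0, 0, 0, 0.7, 0]
}}

```text
t: 6.08
eef_pos: [0.5312, -0.0272, 0.0834]
tool_rot: [0.018, -0.021, 1.0, 0.003]
contact_force: [-2.0, 0.2, 6.6]
gripper_width: 0.006
```

Contact is felt at z≈0.0841 (the rim stands about 4 mm proud), with 6.6 N after about 0.7 mm of press. Now a stroke towards the robot.

{"api": "apply_moves", "payload": {
  "increments": [0, 4, 0, 0, 0]
}}

```text
t: 6.2
eef_pos: [0.5288, -0.0274, 0.0839]
tool_rot: [0.019, -0.021, 1.0, 0.003]
contact_force: [1.5, 1.1, 3.5]
gripper_width: -0.001
```

{"api": "apply_moves", "payload": {
  "increments": [0, 4, 0, 0.5, 0]
}}

```text
t: 6.32
eef_pos: [0.5255, -0.0275, 0.0837]
tool_rot: [0.02, -0.021, 1.0, 0.003]
contact_force: [1.6, -0.5, 3.3]
gripper_width: -0.001
```

{"api": "apply_moves", "payload": {
  "increments": [0, 4, 0, 0.3, 0]
}}

```text
t: 6.45
eef_pos: [0.5215, -0.0278, 0.0834]
tool_rot: [0.021, -0.021, 1.0, 0.003]
contact_force: [0.8, 0.7, 4.4]
gripper_width: -0.001
```

{"api": "apply_moves", "payload": {
  "increments": [0, 4, 0, 0.4, 0]
}}

```text
t: 6.58
eef_pos: [0.5171, -0.028, 0.0829]
tool_rot: [0.02, -0.021, 1.0, 0.003]
contact_force: [-0.8, 0.4, 6.3]
gripper_width: 0.0
```

```bash
python3 - <<'E'
from h import *
p,d=read_camera("wrist"); o=get_obs(); print(o["t"],np.round(o["eef_pos"],4),np.round(o["contact_force"],2))
cv2.imwrite("pics/w4.png",cv2.resize(cv2.rotate(p[190:380,50:430],1),None,fx=2,fy=2,interpolation=2))
E
```

```text
6.625 [ 0.5162 -0.028   0.0827] [-2.05  0.61  7.38]
```

View pics/w4.png

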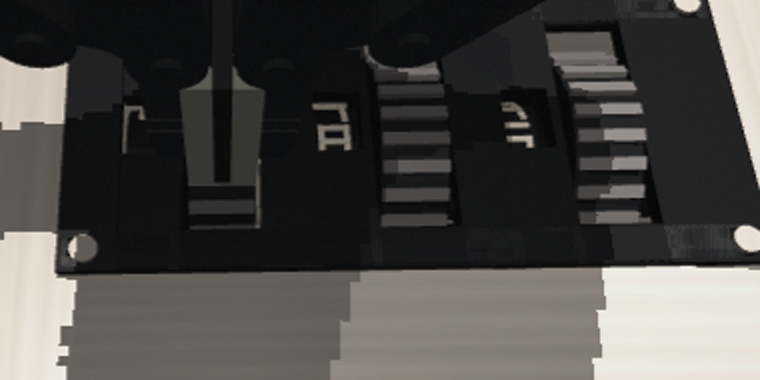

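{"api": "apply_moves", "payload": {
  "increments": [0, 0, 0, -4, 0, 0, 0, 0, -8, 0, 0, -15, 0, -8, 0, 0, -15, 0, 0, 0, 0, 0, 0, 0, 0]
}}

```text
t: 7.25
eef_pos: [0.5461, -0.0266, 0.1044]
tool_rot: [0.019, -0.021, 1.0, 0.003]
contact_force: [-0.3, 0.2, -0.9]
gripper_width: 0.001
```

```bash
python3 - <<'E'
from h import *
p,d=read_camera("wrist"); o=get_obs(); print(o["t"],np.round(o["eef_pos"],4),np.round(o["tool_rot"],4),np.round(o["contact_force"],2))
cv2.imwrite("pics/w5.png",cv2.resize(cv2.rotate(p[150:350,50:450],1),None,fx=2,fy=2,interpolation=2))
E
```

```text
7.3 [ 0.5453 -0.0267  0.1042] [ 0.0182 -0.0213  0.9996  0.0032] [ 0.22  0.12 -0.65]
```

View pics/w5.png

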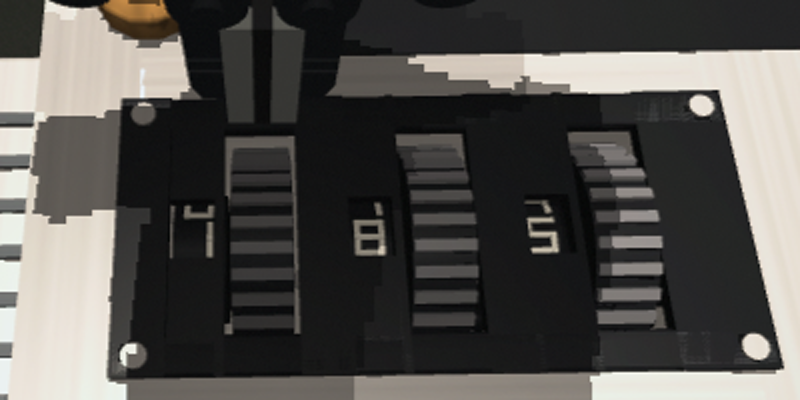

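{"api": "apply_moves", "payload": {
  "increments": [0, 0, 0, -30, 0, 0, 0, -12, -30, 0, 0, 0, -12, -20, 0, 0, 0, 0, 0, 0]
}}

```text
t: 7.8
eef_pos: [0.5414, -0.0519, 0.184]
tool_rot: [0.015, -0.021, 1.0, 0.003]
contact_force: [-0.4, 0.6, -0.8]
gripper_width: -0.001
```

```bash
python3 - <<'E'
from h import *
p,d=read_camera("wrist"); o=get_obs(); print(o["t"],np.round(o["eef_pos"],4),np.round(o["tool_rot"],4),np.round(o["contact_force"],2))
cv2.imwrite("pics/w6f.png",p)
cv2.imwrite("pics/w6.png",cv2.resize(cv2.rotate(p[120:300,140:400],1),None,fx=3,fy=3,interpolation=2))
E
```

```text
7.85 [ 0.5407 -0.051   0.183 ] [ 0.0145 -0.0218  0.9997  0.003 ] [-0.76 -0.14 -0.04]
```

View pics/w6.png

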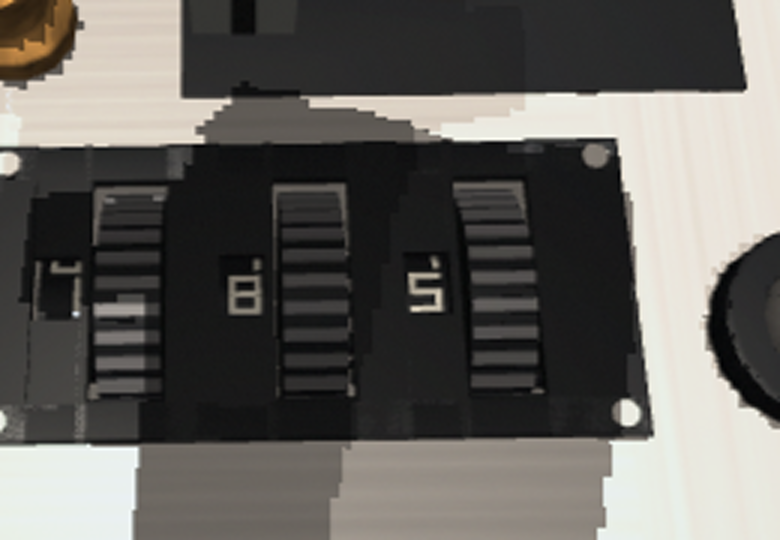

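{"api": "apply_moves", "payload": {
  "increments": [0, 6, -8, 15, 0, 0, 6, -8.5, 20, 0, 0, 0, 0, 20, 0, 0, 0, 0, 15, 0, 0, 0, 0, 8, 0, 0, 0, 0, 0, 0, 0, 0, 0, 0, 0]
}}

```text
t: 8.72
eef_pos: [0.525, -0.0672, 0.0935]
tool_rot: [0.008, -0.023, 1.0, 0.003]
contact_force: [0.1, 0.1, 0.2]
gripper_width: -0.003
```

{"api": "apply_moves", "payload": {
  "increments": [0, -4, 0, 2, 0, 0, -3, 0, 2, 0, 0, 0, 0, 0, 0, 0, 0, 0, 0, 0]
}}

```text
t: 9.22
eef_pos: [0.534, -0.0667, 0.0909]
tool_rot: [0.01, -0.023, 1.0, 0.003]
contact_force: [0.3, 0.4, -0.6]
gripper_width: -0.001
```

{"api": "apply_moves", "payload": {
  "increments": [0, 1, -0.7, 2, 0, 0, 0.6, 0, 2, 0, 0, 0, 0, 1, 0]
}}

```text
t: 9.6
eef_pos: [0.5322, -0.0675, 0.0856]
tool_rot: [0.01, -0.023, 1.0, 0.003]
contact_force: [-0.1, 0.5, -0.1]
gripper_width: 0.0
```

{"api": "apply_moves", "payload": {
  "increments": [0, 0, 0, 0.8, 0]
}}

```text
t: 9.72
eef_pos: [0.5322, -0.0675, 0.0847]
tool_rot: [0.01, -0.023, 1.0, 0.003]
contact_force: [0.1, 0.2, 0.2]
gripper_width: -0.0
```

{"api": "apply_moves", "payload": {
  "increments": [0, 0, 0, 0.8, 0]
}}

```text
t: 9.85
eef_pos: [0.5323, -0.0675, 0.0839]
tool_rot: [0.01, -0.023, 1.0, 0.003]
contact_force: [0.2, -0.2, 3.3]
gripper_width: 0.002
```

{"api": "apply_moves", "payload": {
  "increments": [0, 0, 0, 0.7, 0]
}}

```text
t: 9.98
eef_pos: [0.5325, -0.0675, 0.0835]
tool_rot: [0.01, -0.023, 1.0, 0.003]
contact_force: [-2.0, 0.3, 5.6]
gripper_width: 0.005
```

{"api": "apply_moves", "payload": {
  "increments": [0, 4, 0, 0.4, 0]
}}

```text
t: 10.1
eef_pos: [0.5299, -0.0676, 0.0836]
tool_rot: [0.012, -0.023, 1.0, 0.003]
contact_force: [2.6, -0.2, 5.0]
gripper_width: -0.003
```

{"api": "apply_moves", "payload": {
  "increments": [0, 4, 0, 0.5, 0]
}}

```text
t: 10.22
eef_pos: [0.5267, -0.0679, 0.0835]
tool_rot: [0.013, -0.023, 1.0, 0.003]
contact_force: [0.5, 0.6, 4.9]
gripper_width: 0.003
```

{"api": "apply_moves", "payload": {
  "increments": [0, 4, 0, 0.4, 0]
}}

```text
t: 10.35
eef_pos: [0.5227, -0.068, 0.0833]
tool_rot: [0.013, -0.023, 1.0, 0.003]
contact_force: [0.3, 0.6, 7.1]
gripper_width: -0.001
```

{"api": "apply_moves", "payload": {
  "increments": [0, 4, 0, 0.3, 0]
}}

```text
t: 10.48
eef_pos: [0.5182, -0.0683, 0.083]
tool_rot: [0.013, -0.023, 1.0, 0.003]
contact_force: [-0.8, 0.0, 6.7]
gripper_width: -0.001
```

Now I'll lift off and look.

{"api": "apply_moves", "payload": {
  "increments": [0, 0, 0, -4, 0, 0, 0, 0, -10, 0, 0, -8, 0, -25, 0, 0, -8, 0, -35, 0, 0, 0, 0, -10, 0, 0, 0, 0, 0, 0]
}}

```text
t: 11.22
eef_pos: [0.5285, -0.0682, 0.169]
tool_rot: [0.009, -0.023, 1.0, 0.003]
contact_force: [0.2, 0.0, 0.5]
gripper_width: 0.005
```

```bash
python3 - <<'E'
from h import *
p,d=read_camera("wrist"); o=get_obs(); print(o["t"],np.round(o["eef_pos"],4),np.round(o["tool_rot"],4),np.round(o["contact_force"],2))
cv2.imwrite("pics/w7f.png",p)
cv2.imwrite("pics/w7.png",cv2.resize(cv2.rotate(p[120:320,140:400],1),None,fx=3,fy=3,interpolation=2))
E
```

```text
11.275 [ 0.5283 -0.0682  0.1686] [ 0.0091 -0.0228  0.9997  0.0029] [-0.15  0.53 -0.52]
```

View pics/w7.png

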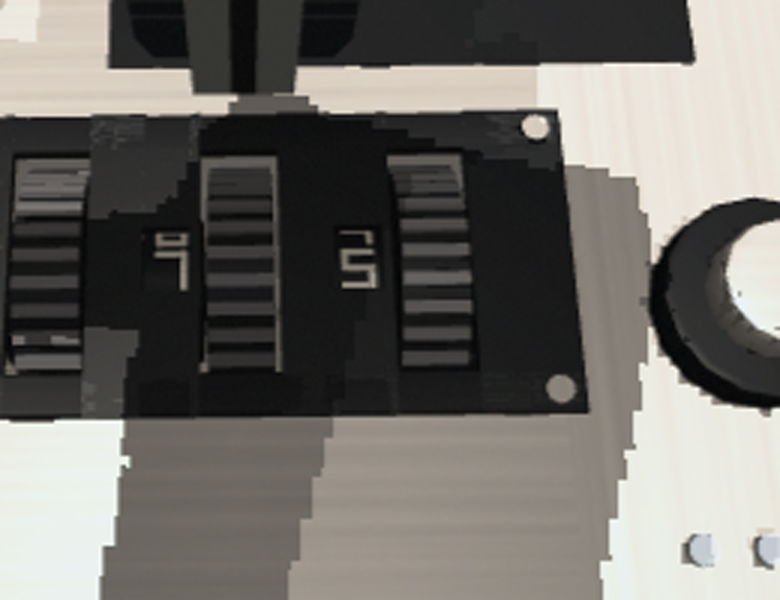

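View pics/w7f.png

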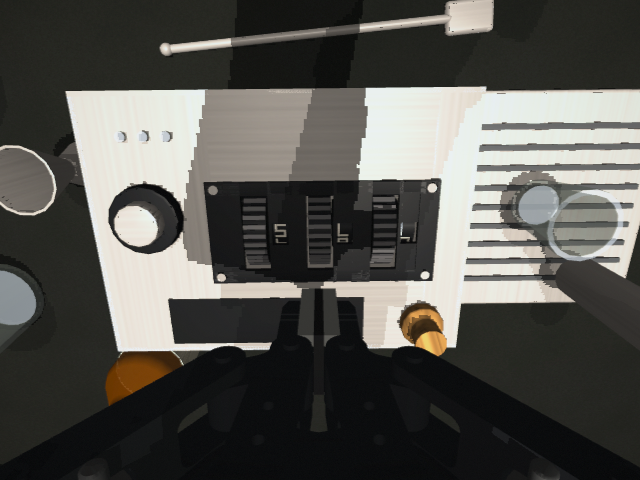

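{"api": "apply_moves", "payload": {
  "increments": [0, 15, -8, -30, 0, 0, 15, -8, -30, 0, 0, 15, 0, -30, 0, 0, 0, 0, 0, 0, 0, 0, 0, 0, 0]
}}

```text
t: 11.9
eef_pos: [0.4771, -0.0863, 0.2534]
tool_rot: [0.003, -0.023, 1.0, 0.003]
contact_force: [0.0, -0.6, -0.4]
gripper_width: 0.001
```

```bash
python3 - <<'E'
from h import *
p,d=read_camera("wrist"); o=get_obs(); print(o["t"],np.round(o["eef_pos"],4),np.round(o["tool_rot"],4),np.round(o["contact_force"],2))
cv2.imwrite("pics/w8f.png",p)
q=cv2.rotate(p[180:320,120:420],1)
cv2.imwrite("pics/w8.png",cv2.resize(q,None,fx=2.6,fy=2.6,interpolation=2))
E
```

```text
11.95 [ 0.4771 -0.0865  0.2534] [ 0.0027 -0.0234  0.9997  0.0026] [ 1.18 -0.29  0.97]
```

View pics/w8.png

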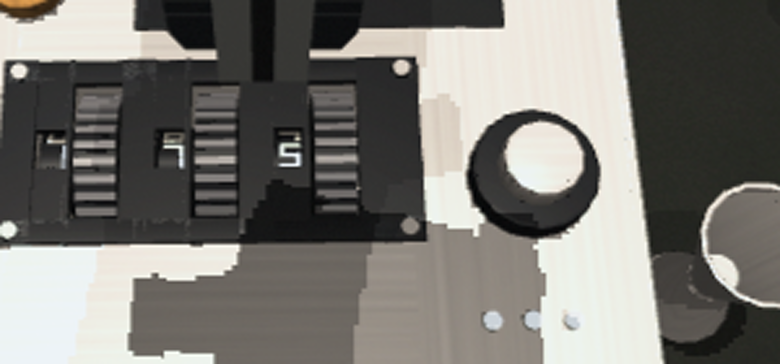

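View pics/w8f.png

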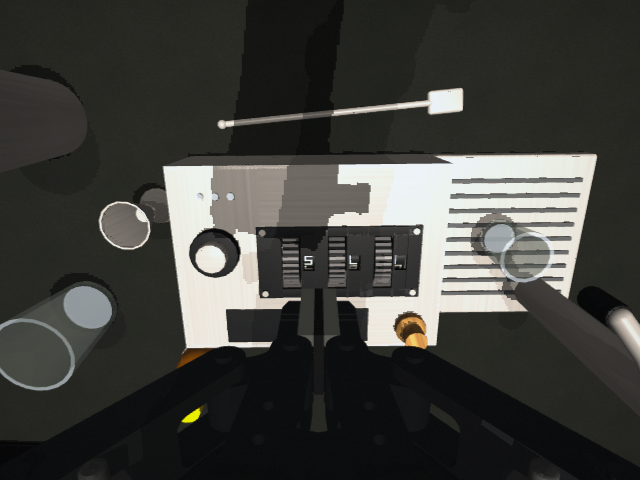

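```bash
python3 - <<'E'
from h import *
pos=np.array([0.4771,-0.0865,0.2534]);q=[0.0027,-0.0234,0.9997,0.0026]
p=cv2.imread("pics/w8f.png");g=cv2.cvtColor(p,cv2.COLOR_BGR2GRAY)
m=((g>150)*255).astype(np.uint8);n,l,s,c=cv2.connectedComponentsWithStats(m)
i=l[258,210];print(s[i],c[i]);print(wrist_plane([c[i]],.1,pos,q).round(4))
E
```

```text
[196 246  30  27 648] [210.13734568 258.88734568]
[[ 0.5197 -0.1729  0.1   ]]
```

{"api": "apply_moves", "payload": {
  "increments": [0, -9, -22, 0, 0, 0, -10, -22, 10, 0, 0, -10, -22, 20, 0, 0, -9, -20, 20, 0, 0, 0, 0, 20, 0, 0, 0, 0, 20, 0, 0, 0, 0, 10, 0, 0, 0, 0, 0, 0, 0, 0, 0, 0, 0]
}}

```text
t: 13.08
eef_pos: [0.5187, -0.1707, 0.1393]
tool_rot: [-0.005, -0.025, 1.0, 0.002]
contact_force: [-0.0, 0.7, -1.1]
gripper_width: 0.001
```

```bash
python3 - <<'E'
from h import *
p,d=read_camera("wrist"); o=get_obs(); print(o["t"],np.round(o["eef_pos"],4),np.round(o["tool_rot"],4),np.round(o["contact_force"],2))
cv2.imwrite("pics/w9.png",p)
E
```

```text
13.125 [ 0.5187 -0.1706  0.1394] [-0.0054 -0.0255  0.9997  0.002 ] [-0.2  -0.27 -0.38]
```

View pics/w9.png

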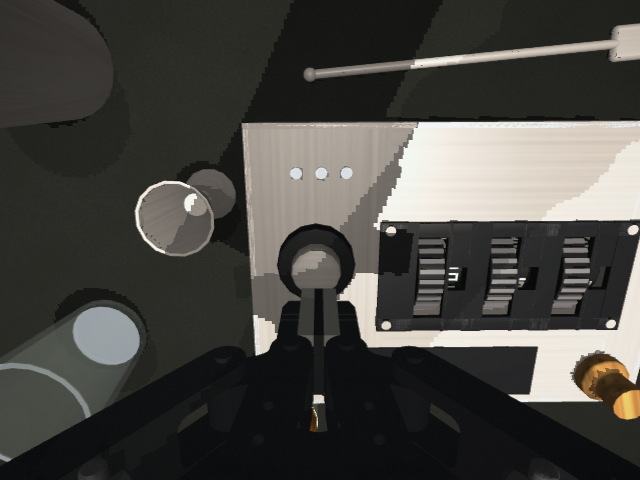

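{"api": "apply_moves", "payload": {
  "increments": [0, 0, -1, 15, 0, 0, 0, -0.7, 13, 0, 0, 0, 0, 5, 0, 0, 0, 0, 0, 0]
}}

```text
t: 13.62
eef_pos: [0.5189, -0.1721, 0.1048]
tool_rot: [-0.005, -0.026, 1.0, 0.002]
contact_force: [1.3, 0.2, 0.3]
gripper_width: -0.001
```

{"api": "apply_moves", "payload": {
  "increments": [0, 0, 0, 3, 0, 0, 0, 0, 2, 0, 0, 0, 0, 2, 0]
}}

```text
t: 14.0
eef_pos: [0.5192, -0.1723, 0.098]
tool_rot: [-0.004, -0.026, 1.0, 0.002]
contact_force: [0.3, 1.1, 2.4]
gripper_width: 0.0
```

{"api": "apply_moves", "payload": {
  "increments": [0, 0, 0, 2, 0, 0, 0, 0, 2, 0]
}}

```text
t: 14.25
eef_pos: [0.5192, -0.1722, 0.0943]
tool_rot: [-0.004, -0.026, 1.0, 0.002]
contact_force: [-1.1, 1.0, 4.4]
gripper_width: -0.005
```

{"api": "apply_moves", "payload": {
  "increments": [0, 0, 0, 1.2, 0]
}}

```text
t: 14.38
eef_pos: [0.5193, -0.1723, 0.0939]
tool_rot: [-0.004, -0.025, 1.0, 0.002]
contact_force: [-5.9, 1.8, 18.8]
gripper_width: -0.005
```

{"api": "apply_moves", "payload": {
  "increments": [0, 0, 0, 1.2, 0]
}}

```text
t: 14.5
eef_pos: [0.5193, -0.1723, 0.0938]
tool_rot: [-0.004, -0.025, 1.0, 0.003]
contact_force: [-6.4, 3.0, 19.3]
gripper_width: -0.002
```

The key has bottomed at 6 mm of travel (force jumped to 19 N at z=0.0938). I'll let go now.

{"api": "apply_moves", "payload": {
  "increments": [0, 0, 0, -8, 0, 0, 0, 0, -15, 0, 0, 0, 0, -30, 0, 0, 15, 6, -30, 0, 0, 15, 6, -30, 0, 0, 15, 12, -30, 0, 0, 0, 0, 0, 0, 0, 0, 0, 0, 0]
}}

```text
t: 15.5
eef_pos: [0.4744, -0.1515, 0.2441]
tool_rot: [-0.002, -0.025, 1.0, 0.002]
contact_force: [0.1, 0.8, -0.1]
gripper_width: -0.0
```

```bash
python3 - <<'E'
from h import *
p,d=read_camera("wrist"); o=get_obs(); print(o["t"],np.round(o["eef_pos"],4),np.round(o["contact_force"],2))
cv2.imwrite("pics/w10f.png",p)
p2,d2=read_camera("top"); cv2.imwrite("pics/top10.png",p2)
P=cloud("top",d2);P0=cloud("top",np.load("pics/top0.npy"))
for th in ["stopper","shot_glass"]:
    for r in outline_of("top",th)[:1]: print(th,round(r["p"],2),np.round(r["extent"],1))
E
```

```text
15.55 [ 0.4744 -0.1517  0.2441] [0.07 0.3  0.04]
stopper 0.75 [277.5 218.   15.2  13.2]
shot_glass 0.79 [228.  254.1  27.   27.4]
```

View pics/w10f.png

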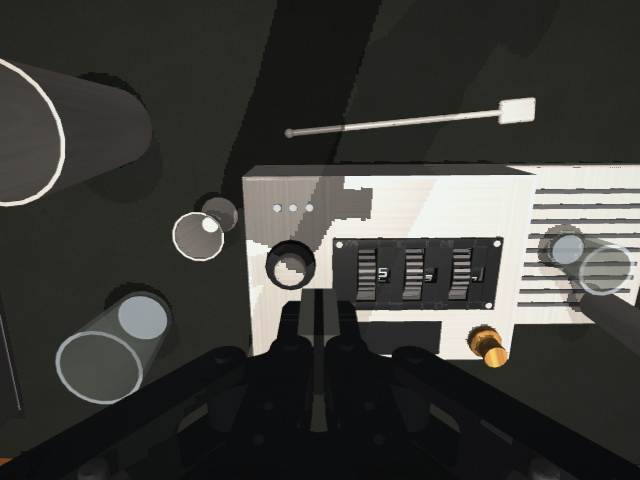

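View pics/top10.png

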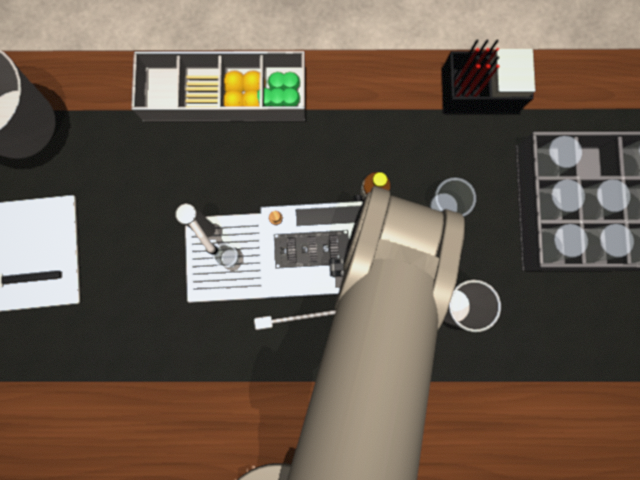

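```bash
python3 - <<'E'
import cv2
p=cv2.imread("pics/w10f.png")[230:315,325:505]
cv2.imwrite("pics/w10c.png",cv2.resize(cv2.rotate(p,1),None,fx=4.4,fy=4.4,interpolation=2))
E
```

```text
(no output)
```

View pics/w10c.png

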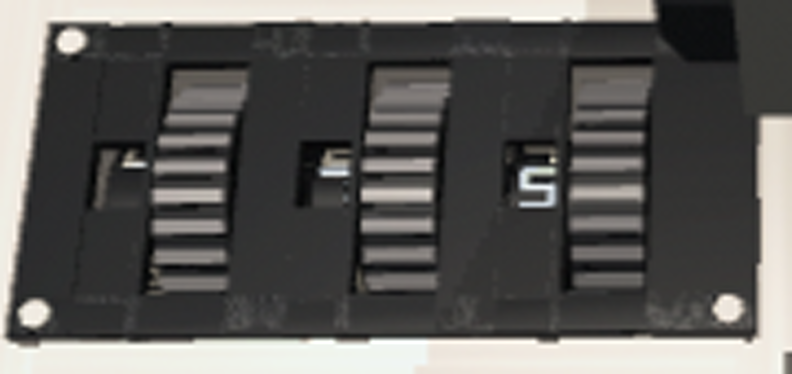

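```bash
python3 -c "
from station import *
print(hand_in())"
```

```text
the job is handed in; nothing more can be done
None
```

The dispenser was set to 175 ml, the load key was then pressed once, and the job is handed in at about 15.7 s of the 67 s allowed.

- **Wheels:** They first read 2, 8, 5. I stroked the hundreds and tens wheels one click each towards the robot, with readings of 3 to 7.4 N downward, and left the units wheel alone. The rim was felt about 4 mm above the bezel.
- **Number check:** A wrist picture taken before touching the key read 1, 7, 5. In both moved windows the edge of the neighbouring digit also shows, so they were slightly harder to read.
- **Load key:** It was pressed about 6 mm until it bottomed (19 N), then released. I judged that it was fully down from this force and travel, not from a direct reading.
- **After the press:** The last wrist picture was taken from too far right to read the first two digits clearly, though nothing in it disagreed with 175. The force then read near zero with the arm clear. In the overhead picture the stopper and glass outlines were within about 4 pixels of where they started, and by eye nothing else had moved, though the arm hid the key end and the jigger.

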